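Lock the depth gauge on the chip in an open control unit

ROBOT

A 7-joint arm with a two-finger parallel gripper is mounted at the origin on the work surface. World frame = base frame: x ahead of the robot, y to its left, z up, the work surface at z = 0. Lengths are in m, angles in rad, forces in N, time in s.
With the tool pointing down it reaches from about 0.425 to 0.925 m from the base axis. Payload 6.8 kg.
Tool frame: the origin (TCP) lies between the finger pads; the fingertips stand r.tcp_to_tips ahead of it and the grasp point (between the pads) lies 3 mm ahead of it (r.tcp_to_tips is the distance from the TCP to the fingertips, in m); z points along the fingers, y is the line along which they close (so a half turn about z gives the same grasp; the last joint's range is limited). The gripper opens to 85 mm and grips with 20 to 120 N. Pads are 22 mm wide; open, the fingers measure 114 mm over their backs; the gripper's body (76 mm by 85 mm) begins 54 mm behind the grasp point. The pads swing forward as they close: fully open they stand 13 mm farther back than shut.
Start: joints at [1.131, 0.477, 0.022, 1.555, -0.011, 1.109, -0.083], TCP at [0.22, -0.638, 0.253] pointing down, gripper open.
Joint ranges: [-2.96, 2.96], [-0.34, 2.1], [-1.41, 1.46], [0.24, 2.44], [-1.37, 4.51], [0.17, 1.92], [-2.96, 2.96]. Speed limits (rad/s): [2.39, 2.39, 3.14, 3.14, 3.14, 3.14, 3.14].

INTERFACE

Orientations are given as a rotation vector (axis times angle).
In Python, from bench import r gives the robot as it stands. The module is installed in compiled form; this text tells all that it offers.
- The arm moves only by the tool step_arm, never from a script. Its argument "moves" is a list of rows, each an object of numbers: "rx", "ry", "rz": the turn, a rotation vector about the tool's x, y, z in degrees; "dx", "dy", "dz": the shift along the tool's x, y, z in mm; "gripper": the opening, from -1 (shut) to 1 (fully open). In form: [{"rx": .., "ry": .., "rz": .., "dx": .., "dy": .., "dz": .., "gripper": ..}, ...]. A call has 1 to 20 rows; each row shifts and turns the commanded pose from where the row before left it, along the tool's axes as they then stand; what a row does not reach is not made up. A row lasts 1/8 s, in which the tool goes at most 62.5 mm and 10.7 degrees, less where a joint would pass 70% of its speed; a pose out of reach is approached as far as the arm can. A call is refused whole if a number of a shift passes 62.5 or a number of a turn 10.7, either way. A call with a gripper value outside its range is refused whole. The fingers move at their own pace and stop on an object; "grip_force" is the grip in N (left out, the last holds). Time passes only in rows, so rows that do not move let the fingers close. It gives the time, the measured TCP pose, the force, the opening and the grip force at its end, in the units of the state.
- r.get_obs(): the state, without advancing time (a new reading comes with each control period).
- r.grab_frame(name): name is "scene" or "top" or "wrist"; returns the picture (480x640x3 uint8, blue, green, red); there is no depth.
- r.camera_info(name): a dict with "mtx" (3x3 intrinsics, pixels), "rvec" (rotation vector, rad) and "tvec" (3), from world to camera coordinates, as OpenCV has them. Camera axes: x right, y down, z forward; pixel columns grow to the right and rows downward; lengths in m; the calibration is good to about 2 mm. A picture is of the moment at which its call begins: read the wrist's pose just before it. camera_info takes no time and is no camera call; for the wrist camera it gives the pose at the moment of the call.
- r.hand_in(): hands the job in; it is judged then, once.
The state is a dict: "clock": time; "joints": joint angles; "qvel": joint speeds; "tau": joint torques, N m; "tcp_pos": TCP position; "orientation": TCP orientation; "contact_force": force on the tool from outside, world axes, zero at the start; "moment": the same for the moment, N m; "grip_width": finger opening in m; "gripper_force": force on a finger pad.
Only numpy, scipy, OpenCV 4.12 (cv2) and the standard library are available. Lean on these libraries where they do the work, as an engineer would, in place of code of your own. Each camera call takes 0.05 s, during which the arm holds its last target. There are 200 camera calls.

TASK

I need the gap from the rim of the open control unit down to its big square chip, to choose the thermal pad: stand the depth gauge flat across the two long walls with its rod over the middle of the chip, then lower the rod gently until it touches the chip. With the rod resting on the chip, press the clamp lever all the way down to lock it, and leave the gauge standing there for me to read; leave the other things on the mat where they are.

Things in the scene. Friction and masses are not known exactly. Their poses are not given: they have to be found in the camera images.
- unit: Open die-cast aluminium housing of a control unit, fixed on the mat: 110 mm (its x) by 170 mm (its y), 45 mm high, walls 6 mm. Origin: centre of its underside, z up. The flat rim is 45 mm above the origin; the two long walls run along y, 98 mm apart inside. In it lies a circuit board at a height that differs from unit to unit; all its components stay below the rim
- unit_chip (a point): Point in the plane of the rim (x 0, y +22, z 45 mm in the unit's frame, same axes), straight above the middle of the big square black chip. The chip is 28 mm square and firm; its flat top lies 12 to 25 mm below this point, how deep is not known beforehand. No other tall component within 35 mm of its middle
- gauge: Depth gauge, loose, 0.45 to 0.65 kg, starts upright on the mat. Steel bridge base 130 (its x) x 30 (y) x 12 mm; on it a black readout housing 40 (x) x 24 mm (y), its top 62 mm above the origin. Origin: centre of the base's flat underside, z up along the rod. Can be lifted by the top 15 mm of the housing, gripped across y. On the unit its x must lie about along the unit's x, either way round
- gauge_rod: The gauge's measuring rod, steel, 6 mm thick, through the middle of base and housing. Origin: its lower tip, z up. It starts fully up (tip 2 mm above the base's underside) and can slide 30 mm down along the gauge's z. It slides with a light drag (about 1.5 N) and stays where it is left until the lever clamps it. It weighs 60 g
- gauge_knob (a point): Centre of the round knurled finger grip at the top of the rod: 16 mm across, 14 mm tall, top and bottom face 7 mm from this point. It is 101 mm above the gauge's origin while the rod is up, 39 mm above the housing's top; with the rod on the deepest chip its bottom face is still 5 mm above the housing. z up
- gauge_lever (a point): Middle of the upper face of the thumb pad (14 mm square) near the free end of the steel clamp lever, on the gauge's +x side. The lever pivots about the gauge's y at x 25.5, z 50 mm in the gauge's frame; this point is 27 mm from the pivot, the lever's end 34 mm; it stands raised at the start. z is up when the lever is fully raised (turns with the lever)
- gauge_lock (a joint): Clamp lever, rad. 0: fully raised, 69 degrees above level, rod free. It grows as the free end is pressed down; 1.2: fully down at its stop (level), rod clamped; it bites from about 0.7. Pressing takes 3 to 6 N at the thumb pad. It starts raised (0 to 0.3) and stays where it is left
- heatsink: Bystander: loose finned aluminium heat sink, 60 x 50 x 26 mm; origin centre of its underside
- capacitor: Bystander: big black can capacitor standing upright, 35 mm across, 48 mm tall; origin centre of its underside
- multimeter: Bystander: dark red hand multimeter lying on its back, 130 (its x) x 68 x 30 mm, 43 mm high at its dial; origin centre of its underside
Not all that is in view belongs to the job. Several things have the shape of the gauge; the one meant has the colours described above. There is more than one size of the unit; the one meant has the size given above.

How it is judged:
By the outcome, as a careful person would: the job done as asked, in the order asked, and still so for the second after the job is handed in, with the robot touching nothing.
It also fails if it takes over 59 s, if anything falls off the work surface, if the arm or the gripper's body presses on something with over 40 N, if the wrist force passes 120 N, or if a joint passes its speed limit or range.

## Working session

There is one attempt and no reset: what is moved stays moved. The work goes in short steps, Python scripts to look and compute and a tool call to move; the robot and the scene stay as the last step left them, time stands still between calls to the robot, and variables do not carry over. Pictures are saved under pics/ and viewed, at most 10 in all, crops included, and the job is handed in when it is done.

Besides the shell and the picture viewer there is one more tool, called after "Call:" as name(argument=value, ...), one argument or row to a line, values as JSON. step_arm: Moves the arm, as the interface text tells. Its arguments: {"type":"object","properties":{"moves":{"type":"array","items":{"type":"object","properties":{"rx":{"type":"number"},"ry":{"type":"number"},"rz":{"type":"number"},"dx":{"type":"number"},"dy":{"type":"number"},"dz":{"type":"number"},"gripper":{"type":"number"}}}},"grip_force":{"type":"number"}},"required":["moves"]}

```bash
mkdir -p pics
cat > h.py <<'E'
import numpy as np, cv2
from bench import r
from scipy.spatial.transform import Rotation as R
def cam(n):
    c=r.camera_info(n); M=cv2.Rodrigues(np.array(c["rvec"],float))[0]; return np.array(c["mtx"]),M,np.array(c["tvec"],float).ravel()
def ray(c,uv,z):
    K,M,t=c; uv=np.atleast_2d(np.array(uv,float)); d=(np.linalg.inv(K)@np.c_[uv,np.ones(len(uv))].T).T@M
    o=-M.T@t; return o+d*((z-o[2])/d[:,2])[:,None]
def proj(c,P):
    K,M,t=c; p=(np.atleast_2d(P)@M.T+t)@K.T; return p[:,:2]/p[:,2:]
E
python3 - <<'E'
from h import *
for n in("scene","top"): cv2.imwrite(f"pics/{n}0.png",r.grab_frame(n)); K,M,t=cam(n); print(n,K[0,0],-M.T@t)
print(r.tcp_to_tips,r.get_obs())
E
```

```text
scene 508.8627660630808 [1.24606339 0.68306754 0.88277939]
top 548.8905769961059 [ 0.21089803 -0.15693258  1.61210064]
0.022 {'clock': 0.1, 'joints': array([ 1.13090107,  0.47772337,  0.02236139,  1.55632983, -0.01150921,
        1.10929486, -0.08308695]), 'qvel': array([-0.00147541, -0.0010734 , -0.00084975, -0.00151511,  0.00038003,
        0.00058355, -0.00049092]), 'tau': array([ 3.90081070e-03, -5.97759748e+01,  1.61353290e+00, -2.81955385e+01,
        1.28983162e-02,  4.99081696e-03,  1.48504432e-05]), 'tcp_pos': array([ 0.2197015, -0.637731 ,  0.2524289]), 'orientation': array([-3.09689775e+00, -5.18553774e-01,  6.04164989e-04]), 'contact_force': array([-0.38057015, -0.19895013, -0.42925068]), 'moment': array([-0.00568571,  0.06852876, -0.0066833 ]), 'gripper_force': 0.0, 'grip_width': 0.08537100024920467}
```

View pics/top0.png

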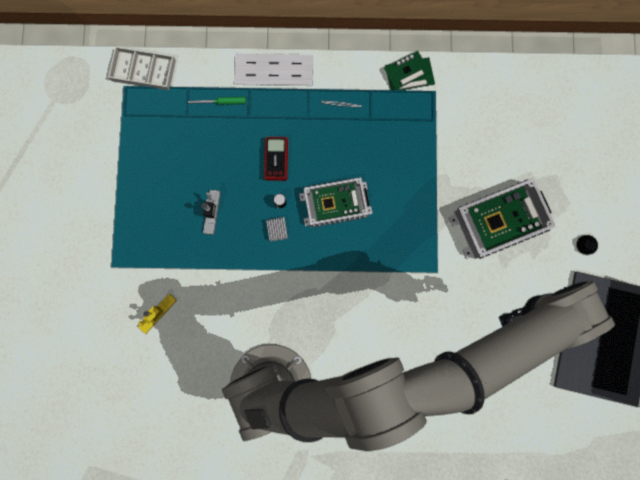

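View pics/scene0.png

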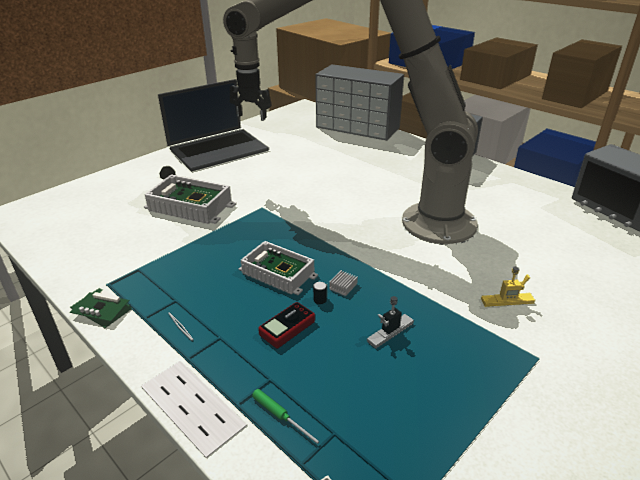

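Top view: the gauge candidates are the steel/black one on the mat at (210,212) and an all-yellow one at (157,313); the black-housing one fits. The units are a smaller one on the mat at (337,202) and a bigger one off it at (500,218); I'll check their size next. Bystanders are at (279,200), (277,229) and (276,158).

Run:
```python
from h import *
t=cam("top")
for nm,pts,z in [("unitA corners",[(303,190),(364,179),(371,212),(308,226)],.045),("unitB",[(455,208),(540,180),(553,228),(473,257)],.05),("gauge",[(208,191),(218,191),(214,234),(204,234)],.012),("byst",[(279,200),(277,229),(276,158)],.03)]:
    P=ray(t,pts,z); print(nm,P.round(3).tolist(),[round(float(np.linalg.norm(P[i]-P[i-1])),3) for i in range(len(P))])
im=cv2.imread("pics/top0.png")
a=cv2.resize(im[160:270,180:380],None,fx=4,fy=4,interpolation=cv2.INTER_CUBIC)
cv2.imwrite("pics/crop1.png",a)
s=cv2.imread("pics/scene0.png"); cv2.imwrite("pics/crop2.png",cv2.resize(s[230:360,230:430],None,fx=4,fy=4,interpolation=cv2.INTER_CUBIC))
```

```text
unitA corners [[0.562, -0.082, 0.045], [0.598, -0.26, 0.045], [0.5, -0.281, 0.045], [0.456, -0.099, 0.045]] [0.107, 0.181, 0.1, 0.187]
unitB [[0.515, -0.523, 0.05], [0.602, -0.772, 0.05], [0.461, -0.805, 0.05], [0.374, -0.573, 0.05]] [0.15, 0.264, 0.145, 0.248]
gauge [[0.562, 0.202, 0.012], [0.562, 0.172, 0.012], [0.433, 0.178, 0.012], [0.433, 0.208, 0.012]] [0.129, 0.03, 0.129, 0.029]
byst [[0.534, -0.012, 0.03], [0.448, -0.008, 0.03], [0.661, 0.001, 0.03]] [0.127, 0.086, 0.213]
```

View pics/crop1.png

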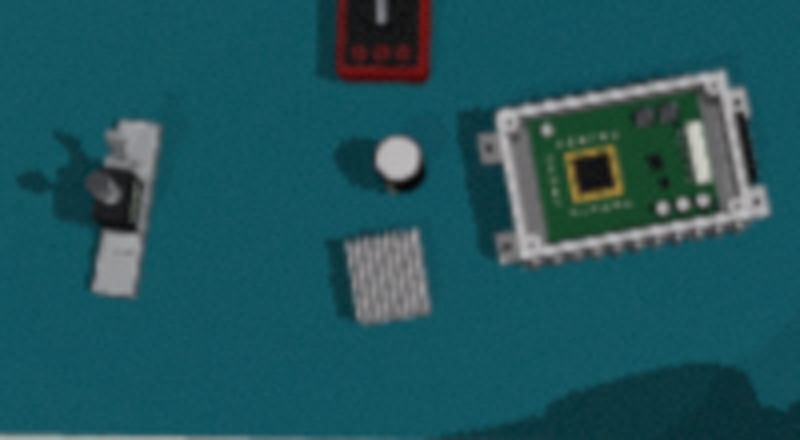

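View pics/crop2.png

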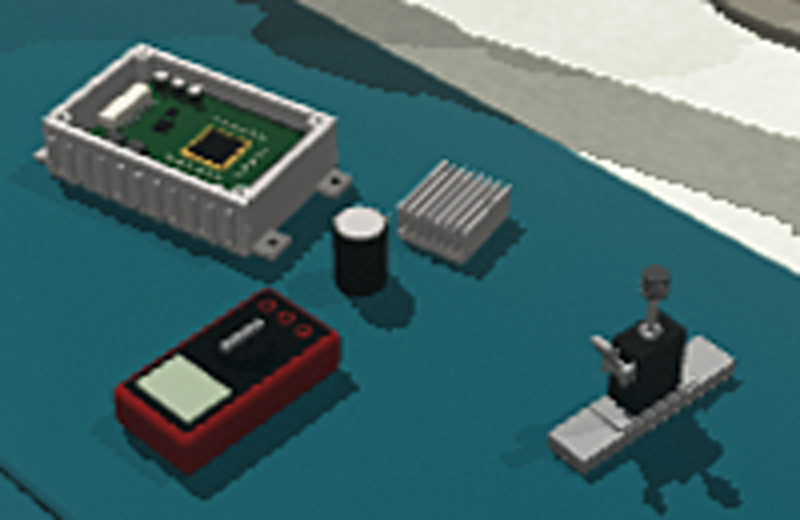

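The mat unit measures about 108 x 175 mm, so it is the one meant (the off-mat one is about 148 x 255). The steel and black gauge at (210,212) is the right one, with its lever on the world +x side and knob and rod up. The chip lies at the unit's left (+y) end. I'll pass over the unit on the way for a wrist look.

```bash
cat >> h.py <<'E'
def plan(pos,yaw):
    "delta in tool axes (mm, deg) from present pose to tool-down pose with tool x at yaw (deg)"
    o=r.get_obs(); A=R.from_rotvec(o["orientation"]); T=R.from_euler("z",yaw,degrees=True)*R.from_rotvec([np.pi,0,0])
    print("t",round(o["clock"],2),"tcp",(o["tcp_pos"]*1000).round(1),"F",o["contact_force"].round(1),"d_tool mm",(A.inv().apply(np.array(pos)-o["tcp_pos"])*1000).round(1),"rot",(A.inv()*T).as_rotvec(degrees=True).round(1), "toolx yaw",np.degrees(np.arctan2(*A.apply([1,0,0])[1::-1])).round(1))
E
python3 - <<'E'
from h import *
plan([.52,-.17,.30],12)
E
```

```text
t 0.1 tcp [ 219.7 -637.7  252.4] F [-0.4 -0.2 -0.4] d_tool mm [ 436.3 -344.5  -47.1] rot [-0.1  0.   7. ] toolx yaw 19.0
```

Call:
step_arm(
  moves=[
    {"dx": 36,"dy": -28.5,"dz": -4},
    {"dx": 36,"dy": -28.5,"dz": -4},
    {"dx": 36,"dy": -28.5,"dz": -4},
    {"dx": 36,"dy": -28.5,"dz": -4},
    {"dx": 36,"dy": -28.5,"dz": -4},
    {"dx": 36,"dy": -28.5,"dz": -4},
    {"dx": 36,"dy": -28.5,"dz": -4},
    {"dx": 36,"dy": -28.5,"dz": -4},
    {"dx": 36,"dy": -28.5,"dz": -4},
    {"dx": 36,"dy": -28.5,"dz": -4},
    {"dx": 36,"dy": -28.5,"dz": -4},
    {"dx": 36,"dy": -28.5,"dz": -4},
    {"rz": 7},
    {},
  ],
)

```text
invalid input at $.moves[0]: expected keys rx, ry, rz, dx, dy, dz, gripper
```

Run:
```python
from h import *
c=cam("wrist"); np.savez("w1.npz",K=c[0],M=c[1],t=c[2])
cv2.imwrite("pics/w1.png",r.grab_frame("wrist")); print(proj(c,[[.53,-.15,.03],[.5,.19,.06]]))
plan([.50,.19,.30],-3)
```

```text
[[ -353.18617326  -635.02338849]
 [-1343.45505488 -1054.66067754]]
t 0.15 tcp [ 219.8 -637.8  252.6] F [-0.6 -1.   0.9] d_tool mm [ 534.6 -691.4  -46.5] rot [-0.1  0.  22. ] toolx yaw 19.0
```

View pics/w1.png

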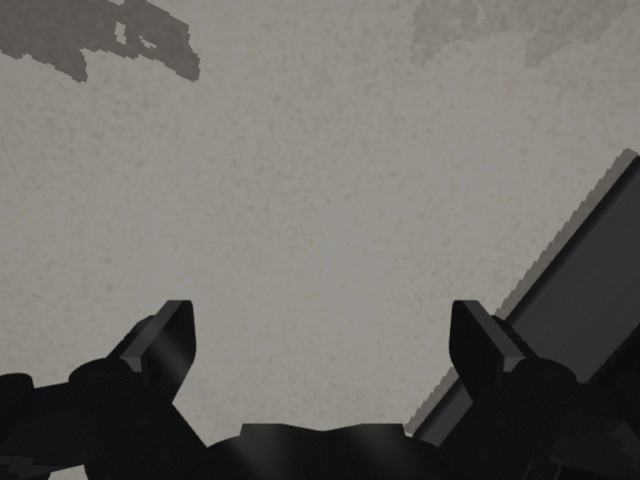

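The call was refused because every key is required, so the picture shows only the table between the fingers. I'll resend with all the keys.

Call:
step_arm(
  moves=[
    {"rx": 0,"ry": 0,"rz": 0,"dx": 35,"dy": -28.5,"dz": -4,"gripper": 1},
    {"rx": 0,"ry": 0,"rz": 0,"dx": 35,"dy": -28.5,"dz": -4,"gripper": 1},
    {"rx": 0,"ry": 0,"rz": 0,"dx": 35,"dy": -28.5,"dz": -4,"gripper": 1},
    {"rx": 0,"ry": 0,"rz": 0,"dx": 35,"dy": -28.5,"dz": -4,"gripper": 1},
    {"rx": 0,"ry": 0,"rz": 0,"dx": 35,"dy": -28.5,"dz": -4,"gripper": 1},
    {"rx": 0,"ry": 0,"rz": 0,"dx": 35,"dy": -28.5,"dz": -4,"gripper": 1},
    {"rx": 0,"ry": 0,"rz": 0,"dx": 35,"dy": -28.5,"dz": -4,"gripper": 1},
    {"rx": 0,"ry": 0,"rz": 0,"dx": 35,"dy": -28.5,"dz": -4,"gripper": 1},
    {"rx": 0,"ry": 0,"rz": 0,"dx": 35,"dy": -28.5,"dz": -4,"gripper": 1},
    {"rx": 0,"ry": 0,"rz": 0,"dx": 35,"dy": -28.5,"dz": -4,"gripper": 1},
    {"rx": 0,"ry": 0,"rz": 0,"dx": 35,"dy": -28.5,"dz": -4,"gripper": 1},
    {"rx": 0,"ry": 0,"rz": 7,"dx": 0,"dy": -28.5,"dz": -4,"gripper": 1},
    {"rx": 0,"ry": 0,"rz": 0,"dx": 0,"dy": 0,"dz": 0,"gripper": 1},
  ],
)

```text
clock: 1.78
tcp_pos: [0.4725, -0.1872, 0.3015]
orientation: [-3.123, -0.334, -0.0]
contact_force: [-0.2, -1.2, -0.6]
grip_width: 0.0853
gripper_force: 0.0
```

Run:
```python
from h import *
c=cam("wrist"); np.savez("w1.npz",K=c[0],M=c[1],t=c[2])
cv2.imwrite("pics/w2.png",r.grab_frame("wrist")); print(proj(c,[[.53,-.15,.03],[.5,.19,.06]]))
plan([.46,.19,.30],-3)
```

```text
[[ 294.28548682  118.58165024]
 [-136.89525516   63.07856406]]
t 1.82 tcp [ 472.4 -188.9  301.3] F [-0.3 -0.9 -1. ] d_tool mm [  67.7 -373.     1.2] rot [ 0.   0.  15.2] toolx yaw 12.2
```

View pics/w2.png

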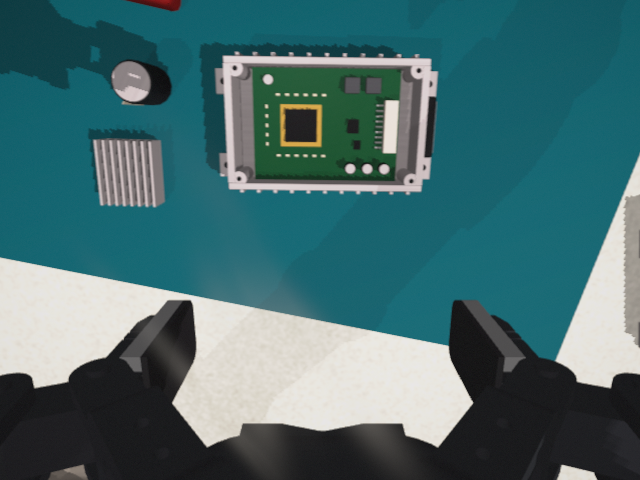

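The wrist view shows the whole unit: rim corners about (223,57), (433,59), (421,191), (229,190) and the chip at (300,125). I'll fit the rim, then look at the gauge.

```bash
cat > unit.py <<'E'
from h import *
w=np.load("w1.npz"); c=(w["K"],w["M"],w["t"])
C=np.array([(223,57),(433,59),(421,191),(229,190)],float)
P=ray(c,C,.045); print(P.round(4).tolist(),[round(float(np.linalg.norm(P[i]-P[i-1]))*1000) for i in range(4)])
im=cv2.imread("pics/w2.png"); hsv=cv2.cvtColor(im,cv2.COLOR_BGR2HSV)
m=((hsv[...,1]<45)&(hsv[...,2]>175)).astype(np.uint8); m[:40]=0;m[205:]=0;m[:,:205]=0;m[:,450:]=0
n,l,s,_=cv2.connectedComponentsWithStats(m); k=1+np.argmax(s[1:,4]); print(s[k])
m=cv2.morphologyEx((l==k).astype(np.uint8),cv2.MORPH_CLOSE,np.ones((3,3)))
cs,_=cv2.findContours(m,cv2.RETR_CCOMP,cv2.CHAIN_APPROX_NONE)
for q in sorted(cs,key=cv2.contourArea)[::-1][:2]:
    G=ray(c,q[:,0,:],.045)[:,:2].astype(np.float32); print(cv2.minAreaRect(G*1000))
d=((hsv[...,2]<60)).astype(np.uint8); d[:,:283]=0;d[:,320:]=0;d[:106]=0;d[146:]=0
y,x=np.nonzero(d); print("chip px",x.mean(),y.mean(),[ray(c,(x.mean(),y.mean()),z)[0].round(4) for z in(.02,.026,.033)])
E
python3 unit.py
```

```text
[[0.5658, -0.0842, 0.045], [0.6008, -0.2532, 0.045], [0.4931, -0.2733, 0.045], [0.4578, -0.106, 0.045]] [110, 173, 110, 171]
[ 223   56  214  138 4909]
((529.2621459960938, -181.2368927001953), (112.66926574707031, 177.08224487304688), 11.510425567626953)
((529.8572998046875, -178.53619384765625), (101.36234283447266, 161.55250549316406), 11.426982879638672)
chip px 300.603813559322 125.23728813559322 [array([ 0.5253, -0.1562,  0.02  ]), array([ 0.5255, -0.1564,  0.026 ]), array([ 0.5257, -0.1567,  0.033 ])]
```

Call:
step_arm(
  moves=[
    {"rx": 0,"ry": 0,"rz": 0,"dx": 6,"dy": -37,"dz": 0,"gripper": 1},
    {"rx": 0,"ry": 0,"rz": 0,"dx": 6,"dy": -37,"dz": 0,"gripper": 1},
    {"rx": 0,"ry": 0,"rz": 0,"dx": 6,"dy": -37,"dz": 0,"gripper": 1},
    {"rx": 0,"ry": 0,"rz": 0,"dx": 6,"dy": -37,"dz": 0,"gripper": 1},
    {"rx": 0,"ry": 0,"rz": 0,"dx": 6,"dy": -37,"dz": 0,"gripper": 1},
    {"rx": 0,"ry": 0,"rz": 0,"dx": 6,"dy": -37,"dz": 0,"gripper": 1},
    {"rx": 0,"ry": 0,"rz": 0,"dx": 6,"dy": -37,"dz": 0,"gripper": 1},
    {"rx": 0,"ry": 0,"rz": 0,"dx": 6,"dy": -37,"dz": 0,"gripper": 1},
    {"rx": 0,"ry": 0,"rz": 7.5,"dx": 6,"dy": -37,"dz": 0,"gripper": 1},
    {"rx": 0,"ry": 0,"rz": 7.5,"dx": 0,"dy": -37,"dz": 0,"gripper": 1},
    {"rx": 0,"ry": 0,"rz": 0,"dx": 0,"dy": 0,"dz": 0,"gripper": 1},
  ],
)

```text
clock: 3.2
tcp_pos: [0.4532, 0.1864, 0.3012]
orientation: [-3.139, 0.076, 0.0]
contact_force: [0.5, -0.5, -0.0]
grip_width: 0.0854
gripper_force: 0.0
```

Run:
```python
from h import *
c=cam("wrist"); np.savez("w3.npz",K=c[0],M=c[1],t=c[2])
cv2.imwrite("pics/w3.png",r.grab_frame("wrist"))
plan([.50,.19,.20],-3)
```

```text
t 3.25 tcp [453.5 184.4 301.1] F [-0.3  0.1  0.2] d_tool mm [ 46.2  -7.9 101. ] rot [0.  0.  0.2] toolx yaw -2.8
```

View pics/w3.png

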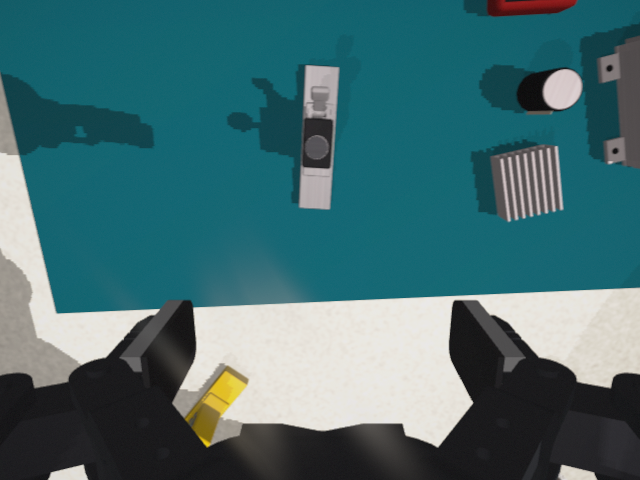

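The gauge is at the image centre: base corners (305,65), (339,67), (329,209), (299,208), lever at (320,97) on the far (+x) side, knob at (316,147).

```bash
cat > g.py <<'E'
from h import *
w=np.load("w3.npz"); c=(w["K"],w["M"],w["t"])
im=cv2.imread("pics/w3.png"); hsv=cv2.cvtColor(im,cv2.COLOR_BGR2HSV)
roi=np.zeros(im.shape[:2],np.uint8); roi[55:215,295:345]=1
m=((hsv[...,1]<60)).astype(np.uint8)*roi
q=max(cv2.findContours(m,0,1)[0],key=cv2.contourArea)
print(cv2.minAreaRect(ray(c,q[:,0,:],.012)[:,:2].astype(np.float32)*1000))
P=ray(c,[(305,65),(339,67),(329,209),(299,208)],.012); print(P.round(4).tolist(),P.mean(0))
print("knob",ray(c,(316.5,147.5),.108),"housing top corners mean",ray(c,[(304,119),(333,120),(331,169),(302,168)],.062).round(4).tolist())
E
python3 g.py
```

```text
((497.95025634765625, 187.87994384765625), (31.29016876220703, 131.1140899658203), 83.77224731445312)
[[0.5642, 0.1959, 0.012], [0.5611, 0.1655, 0.012], [0.4314, 0.1802, 0.012], [0.4338, 0.2095, 0.012]] [0.49763098 0.18775212 0.012     ]
knob [[0.49786949 0.18769687 0.108     ]] housing top corners mean [[0.5179, 0.1975, 0.062], [0.5159, 0.1739, 0.062], [0.4764, 0.1773, 0.062], [0.4784, 0.2015, 0.062]]
```

Call:
step_arm(
  moves=[
    {"rx": 0,"ry": 0,"rz": 0,"dx": 22,"dy": -3,"dz": 0,"gripper": 1},
    {"rx": 0,"ry": 0,"rz": 3.4,"dx": 22,"dy": -3,"dz": 0,"gripper": 1},
    {"rx": 0,"ry": 0,"rz": 0,"dx": 0,"dy": 0,"dz": 40,"gripper": 1},
    {"rx": 0,"ry": 0,"rz": 0,"dx": 0,"dy": 0,"dz": 50,"gripper": 1},
    {"rx": 0,"ry": 0,"rz": 0,"dx": 0,"dy": 0,"dz": 40,"gripper": 1},
    {"rx": 0,"ry": 0,"rz": 0,"dx": 0,"dy": 0,"dz": 0,"gripper": 1},
    {"rx": 0,"ry": 0,"rz": 0,"dx": 0,"dy": 0,"dz": 0,"gripper": 1},
  ],
)

```text
clock: 4.12
tcp_pos: [0.4986, 0.1874, 0.1726]
orientation: [-3.136, 0.177, -0.003]
contact_force: [-0.2, 0.3, 0.5]
grip_width: 0.0852
gripper_force: 0.0
```

Run:
```python
from h import *
plan([.498,.188,.064],-6.2)
```

```text
t 4.12 tcp [498.6 187.4 172.6] F [-0.2  0.3  0.5] d_tool mm [ -0.8  -0.5 108.6] rot [-0.  -0.1 -0.2] toolx yaw -6.4
```

Call:
step_arm(
  grip_force=40,
  moves=[
    {"rx": 0,"ry": 0,"rz": 0,"dx": 0,"dy": 0,"dz": 35,"gripper": 1},
    {"rx": 0,"ry": 0,"rz": 0,"dx": 0,"dy": 0,"dz": 35,"gripper": 1},
    {"rx": 0,"ry": 0,"rz": 0,"dx": 0,"dy": 0,"dz": 25,"gripper": 1},
    {"rx": 0,"ry": 0,"rz": 0,"dx": 0,"dy": 0,"dz": 13,"gripper": 1},
    {"rx": 0,"ry": 0,"rz": 0,"dx": 0,"dy": 0,"dz": 0,"gripper": 1},
    {"rx": 0,"ry": 0,"rz": 0,"dx": 0,"dy": 0,"dz": 0,"gripper": -0.2},
    {"rx": 0,"ry": 0,"rz": 0,"dx": 0,"dy": 0,"dz": 0,"gripper": -0.3},
    {"rx": 0,"ry": 0,"rz": 0,"dx": 0,"dy": 0,"dz": 0,"gripper": -1},
    {"rx": 0,"ry": 0,"rz": 0,"dx": 0,"dy": 0,"dz": 0,"gripper": -1},
    {"rx": 0,"ry": 0,"rz": 0,"dx": 0,"dy": 0,"dz": 0,"gripper": -1},
    {"rx": 0,"ry": 0,"rz": 0,"dx": 0,"dy": 0,"dz": 0,"gripper": -1},
    {"rx": 0,"ry": 0,"rz": 0,"dx": 0,"dy": 0,"dz": 0,"gripper": -1},
  ],
)

```text
clock: 5.62
tcp_pos: [0.4977, 0.1885, 0.0638]
orientation: [-3.136, 0.175, -0.001]
contact_force: [-0.5, 1.3, 5.3]
grip_width: 0.0229
gripper_force: 44.7
```

Run:
```python
from h import *
plan([.498,.188,.17],-6.2)
o=r.get_obs(); print(o["grip_width"],o["gripper_force"])
```

```text
t 5.62 tcp [497.7 188.5  63.8] F [-0.5  1.3  5.3] d_tool mm [   0.4    0.4 -106.2] rot [-0.  -0.  -0.2] toolx yaw -6.4
0.022912867154565607 44.69970703125
```

Call:
step_arm(
  grip_force=40,
  moves=[
    {"rx": 0,"ry": 0,"rz": 0,"dx": 0,"dy": 0,"dz": -10,"gripper": -1},
    {"rx": 0,"ry": 0,"rz": 0,"dx": 0,"dy": 0,"dz": -25,"gripper": -1},
    {"rx": 0,"ry": 0,"rz": 0,"dx": 0,"dy": 0,"dz": -30,"gripper": -1},
    {"rx": 0,"ry": 0,"rz": 0,"dx": 0,"dy": 0,"dz": -30,"gripper": -1},
    {"rx": 0,"ry": 0,"rz": 0,"dx": 0,"dy": 0,"dz": -20,"gripper": -1},
    {"rx": 0,"ry": 0,"rz": 0,"dx": 0,"dy": 0,"dz": 0,"gripper": -1},
    {"rx": 0,"ry": 0,"rz": 0,"dx": 0,"dy": 0,"dz": 0,"gripper": -1},
  ],
)

```text
clock: 6.5
tcp_pos: [0.4965, 0.1874, 0.1772]
orientation: [3.135, -0.175, -0.003]
contact_force: [0.1, -0.6, -5.4]
grip_width: 0.023
gripper_force: 43.4
```

Run:
```python
from h import *
plan([.525,-.157,.18],11.5)
o=r.get_obs(); print(o["grip_width"],o["gripper_force"],o["moment"])
```

```text
t 6.5 tcp [496.5 187.4 177.2] F [ 0.1 -0.6 -5.4] d_tool mm [ 66.7 339.1  -2.5] rot [  0.1   0.1 -17.9] toolx yaw -6.4
0.022984096793527295 43.404479026794434 [0.03018751 0.05101945 0.00201572]
```

Lifted; the load is about 5.4 N. Carry it to the unit.

Call:
step_arm(
  grip_force=40,
  moves=[
    {"rx": 0,"ry": 0,"rz": 0,"dx": 4,"dy": 20,"dz": 0,"gripper": -1},
    {"rx": 0,"ry": 0,"rz": 0,"dx": 7,"dy": 35,"dz": 0,"gripper": -1},
    {"rx": 0,"ry": 0,"rz": 0,"dx": 7,"dy": 35,"dz": 0,"gripper": -1},
    {"rx": 0,"ry": 0,"rz": 0,"dx": 7,"dy": 35,"dz": 0,"gripper": -1},
    {"rx": 0,"ry": 0,"rz": 0,"dx": 7,"dy": 35,"dz": 0,"gripper": -1},
    {"rx": 0,"ry": 0,"rz": 0,"dx": 7,"dy": 35,"dz": 0,"gripper": -1},
    {"rx": 0,"ry": 0,"rz": 0,"dx": 7,"dy": 35,"dz": 0,"gripper": -1},
    {"rx": 0,"ry": 0,"rz": 0,"dx": 7,"dy": 35,"dz": 0,"gripper": -1},
    {"rx": 0,"ry": 0,"rz": 0,"dx": 7,"dy": 35,"dz": 0,"gripper": -1},
    {"rx": 0,"ry": 0,"rz": 0,"dx": 4,"dy": 25,"dz": 0,"gripper": -1},
    {"rx": 0,"ry": 0,"rz": 0,"dx": 3,"dy": 14,"dz": 0,"gripper": -1},
    {"rx": 0,"ry": 0,"rz": -6,"dx": 0,"dy": 0,"dz": 0,"gripper": -1},
    {"rx": 0,"ry": 0,"rz": -6,"dx": 0,"dy": 0,"dz": 0,"gripper": -1},
    {"rx": 0,"ry": 0,"rz": -5.9,"dx": 0,"dy": 0,"dz": 0,"gripper": -1},
    {"rx": 0,"ry": 0,"rz": 0,"dx": 0,"dy": 0,"dz": 0,"gripper": -1},
    {"rx": 0,"ry": 0,"rz": 0,"dx": 0,"dy": 0,"dz": 0,"gripper": -1},
  ],
)

```text
clock: 8.5
tcp_pos: [0.526, -0.1558, 0.1779]
orientation: [-3.125, -0.313, 0.001]
contact_force: [0.4, 0.0, -5.0]
grip_width: 0.0233
gripper_force: 43.3
```

Run:
```python
from h import *
plan([.525,-.157,.111],11.5)
o=r.get_obs(); print(o["grip_width"],o["contact_force"])
```

```text
t 8.5 tcp [ 526.  -155.8  177.9] F [ 0.4  0.  -5. ] d_tool mm [-1.2  1.  66.9] rot [-0.   0.  -0.1] toolx yaw 11.4
0.02327385478321487 [ 0.41453274  0.03727303 -4.96560599]
```

Call:
step_arm(
  moves=[
    {"rx": 0,"ry": 0,"rz": 0,"dx": -0.6,"dy": 0.5,"dz": 15,"gripper": -1},
    {"rx": 0,"ry": 0,"rz": 0,"dx": -0.6,"dy": 0.5,"dz": 20,"gripper": -1},
    {"rx": 0,"ry": 0,"rz": 0,"dx": 0,"dy": 0,"dz": 15,"gripper": -1},
    {"rx": 0,"ry": 0,"rz": 0,"dx": 0,"dy": 0,"dz": 10,"gripper": -1},
    {"rx": 0,"ry": 0,"rz": 0,"dx": 0,"dy": 0,"dz": 5,"gripper": -1},
    {"rx": 0,"ry": 0,"rz": 0,"dx": 0,"dy": 0,"dz": 0,"gripper": -1},
    {"rx": 0,"ry": 0,"rz": 0,"dx": 0,"dy": 0,"dz": 1,"gripper": -1},
    {"rx": 0,"ry": 0,"rz": 0,"dx": 0,"dy": 0,"dz": 1,"gripper": -1},
    {"rx": 0,"ry": 0,"rz": 0,"dx": 0,"dy": 0,"dz": 0,"gripper": -1},
  ],
)

```text
clock: 9.62
tcp_pos: [0.5253, -0.1575, 0.1115]
orientation: [3.126, 0.315, 0.001]
contact_force: [0.6, 0.4, -5.2]
grip_width: 0.0235
gripper_force: 43.3
```

Run:
```python
from h import *
plan([.525,-.157,.1088],11.5)
o=r.get_obs(); print(o["moment"])
c=cam("wrist"); f=r.grab_frame("wrist"); cv2.imwrite("pics/w4.png",f)
```

```text
t 9.62 tcp [ 525.3 -157.5  111.5] F [ 0.6  0.4 -5.2] d_tool mm [-0.2 -0.6  2.7] rot [ 0. -0.  0.] toolx yaw 11.5
[ 0.01243177  0.00330054 -0.07029789]
```

View pics/w4.png

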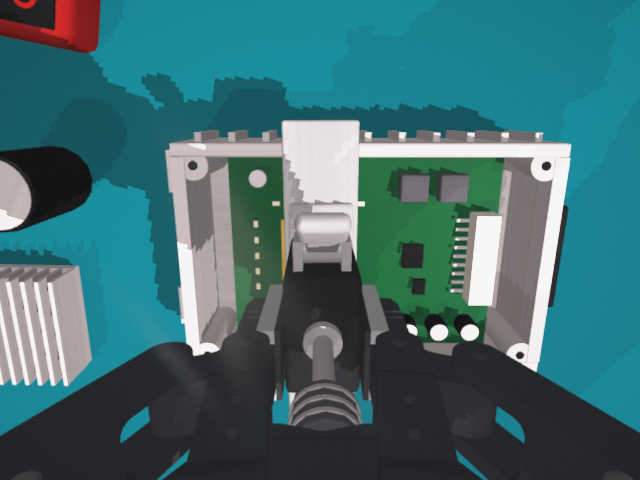

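The wrist picture shows the base spanning the box over the chip, its far end (283–358,121) just past the top wall, and everything square. Now set it down in small steps.

Call:
step_arm(
  moves=[
    {"rx": 0,"ry": 0,"rz": 0,"dx": 0,"dy": -0.5,"dz": 1,"gripper": -1},
    {"rx": 0,"ry": 0,"rz": 0,"dx": 0,"dy": 0,"dz": 0.7,"gripper": -1},
    {"rx": 0,"ry": 0,"rz": 0,"dx": 0,"dy": 0,"dz": 0.6,"gripper": -1},
    {"rx": 0,"ry": 0,"rz": 0,"dx": 0,"dy": 0,"dz": 0,"gripper": -1},
  ],
)

```text
clock: 10.18
tcp_pos: [0.5252, -0.157, 0.109]
orientation: [-3.126, -0.315, -0.0]
contact_force: [0.7, -0.3, -3.9]
grip_width: 0.023
gripper_force: 43.5
```

Call:
step_arm(
  moves=[
    {"rx": 0,"ry": 0,"rz": 0,"dx": 0,"dy": 0,"dz": 0.5,"gripper": -1},
    {"rx": 0,"ry": 0,"rz": 0,"dx": 0,"dy": 0,"dz": 0,"gripper": -1},
    {"rx": 0,"ry": 0,"rz": 0,"dx": 0,"dy": 0,"dz": 0,"gripper": -1},
  ],
)

```text
clock: 10.55
tcp_pos: [0.5252, -0.157, 0.1088]
orientation: [3.126, 0.315, 0.0]
contact_force: [-2.5, 0.9, 2.1]
grip_width: 0.0234
gripper_force: 44.2
```

Seated: the load came off at TCP z 0.1088, exactly the expected rim height. Release and rise.

Call:
step_arm(
  grip_force=20,
  moves=[
    {"rx": 0,"ry": 0,"rz": 0,"dx": 0,"dy": 0,"dz": 0,"gripper": -0.2},
    {"rx": 0,"ry": 0,"rz": 0,"dx": 0,"dy": 0,"dz": 0,"gripper": 0.2},
    {"rx": 0,"ry": 0,"rz": 0,"dx": 0,"dy": 0,"dz": 0,"gripper": 0.4},
    {"rx": 0,"ry": 0,"rz": 0,"dx": 0,"dy": 0,"dz": 0,"gripper": 0.4},
    {"rx": 0,"ry": 0,"rz": 0,"dx": 0,"dy": 0,"dz": -20,"gripper": 0.4},
    {"rx": 0,"ry": 0,"rz": 0,"dx": 0,"dy": 0,"dz": -40,"gripper": 0.4},
    {"rx": 0,"ry": 0,"rz": 0,"dx": 0,"dy": 0,"dz": -35,"gripper": 0.4},
    {"rx": 0,"ry": 0,"rz": 0,"dx": 0,"dy": 0,"dz": 0,"gripper": -1},
    {"rx": 0,"ry": 0,"rz": 0,"dx": 0,"dy": 0,"dz": 0,"gripper": -1},
    {"rx": 0,"ry": 0,"rz": 0,"dx": 0,"dy": 0,"dz": 0,"gripper": -1},
    {"rx": 0,"ry": 0,"rz": 0,"dx": 0,"dy": 0,"dz": 0,"gripper": -1},
    {"rx": 0,"ry": 0,"rz": 0,"dx": 0,"dy": 0,"dz": 0,"gripper": -1},
  ],
)

```text
clock: 12.05
tcp_pos: [0.5249, -0.1569, 0.203]
orientation: [-3.125, -0.315, 0.001]
contact_force: [-0.1, -0.2, 0.1]
grip_width: 0.0001
gripper_force: 0.0
```

Run:
```python
from h import *
plan([.525,-.157,.177],11.5)
o=r.get_obs(); print(o["grip_width"])
c=cam("wrist"); f=r.grab_frame("wrist"); cv2.imwrite("pics/w5.png",f)
for nm,g in [("chip px guess knob",(0,0,.108)),("baseend",(.065,0,.012)),("baseend L",(.065,.015,.012)),("R",(.065,-.015,.012))]:
    p=R.from_euler("z",11.5,degrees=True).apply(g)+[.525,-.157,.045]; print(nm,proj(c,p)[0].round(0))
```

```text
t 12.05 tcp [ 524.9 -156.9  203. ] F [-0.1 -0.2  0.1] d_tool mm [ 0.1  0.1 26. ] rot [-0.  0.  0.] toolx yaw 11.5
0.0001056534820470634
chip px guess knob [321. 278.]
baseend [321. 118.]
baseend L [297. 118.]
R [346. 118.]
```

View pics/w5.png

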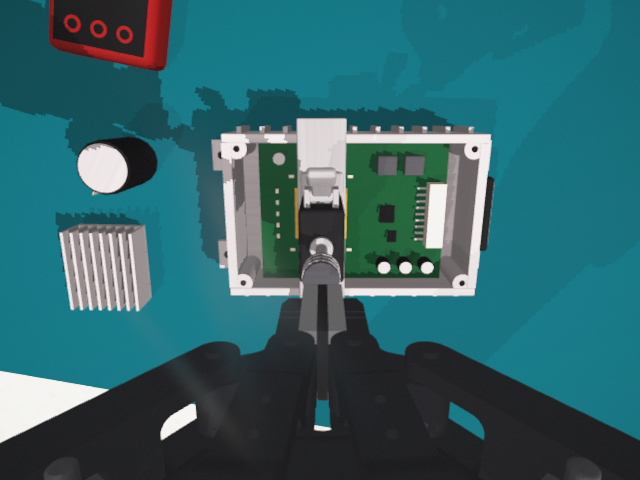

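The base end lands where predicted (297–346,118), the chip's yellow frame shows evenly at both sides (295 and 347), and the shut tips are above the knob. Push the knob down.

Call:
step_arm(
  moves=[
    {"rx": 0,"ry": 0,"rz": 0,"dx": 0,"dy": 0,"dz": 15,"gripper": -1},
    {"rx": 0,"ry": 0,"rz": 0,"dx": 0,"dy": 0,"dz": 9,"gripper": -1},
    {"rx": 0,"ry": 0,"rz": 0,"dx": 0,"dy": 0,"dz": 3,"gripper": -1},
    {"rx": 0,"ry": 0,"rz": 0,"dx": 0,"dy": 0,"dz": 2,"gripper": -1},
    {"rx": 0,"ry": 0,"rz": 0,"dx": 0,"dy": 0,"dz": 2,"gripper": -1},
    {"rx": 0,"ry": 0,"rz": 0,"dx": 0,"dy": 0,"dz": 2,"gripper": -1},
    {"rx": 0,"ry": 0,"rz": 0,"dx": 0,"dy": 0,"dz": 2,"gripper": -1},
    {"rx": 0,"ry": 0,"rz": 0,"dx": 0,"dy": 0,"dz": 2,"gripper": -1},
    {"rx": 0,"ry": 0,"rz": 0,"dx": 0,"dy": 0,"dz": 2,"gripper": -1},
    {"rx": 0,"ry": 0,"rz": 0,"dx": 0,"dy": 0,"dz": 1,"gripper": -1},
    {"rx": 0,"ry": 0,"rz": 0,"dx": 0,"dy": 0,"dz": 0,"gripper": -1},
  ],
)

```text
clock: 13.48
tcp_pos: [0.5252, -0.157, 0.1636]
orientation: [3.126, 0.315, 0.0]
contact_force: [-0.3, 0.1, 1.3]
grip_width: -0.0003
gripper_force: 1.0
```

Call:
step_arm(
  moves=[
    {"rx": 0,"ry": 0,"rz": 0,"dx": 0,"dy": 0,"dz": 1,"gripper": -1},
    {"rx": 0,"ry": 0,"rz": 0,"dx": 0,"dy": 0,"dz": 1,"gripper": -1},
    {"rx": 0,"ry": 0,"rz": 0,"dx": 0,"dy": 0,"dz": 0.5,"gripper": -1},
    {"rx": 0,"ry": 0,"rz": 0,"dx": 0,"dy": 0,"dz": 0,"gripper": -1},
  ],
)

```text
clock: 13.98
tcp_pos: [0.5266, -0.1575, 0.1632]
orientation: [3.124, 0.314, 0.005]
contact_force: [-2.6, 0.3, 15.6]
grip_width: -0.0004
gripper_force: 7.9
```

Call:
step_arm(
  moves=[
    {"rx": 0,"ry": 0,"rz": 0,"dx": 0,"dy": 0,"dz": 0.5,"gripper": -1},
    {"rx": 0,"ry": 0,"rz": 0,"dx": 0,"dy": 0,"dz": 0.5,"gripper": -1},
    {"rx": 0,"ry": 0,"rz": 0,"dx": 0,"dy": 0,"dz": 0,"gripper": -1},
  ],
)

```text
clock: 14.35
tcp_pos: [0.5274, -0.1576, 0.163]
orientation: [3.123, 0.314, 0.008]
contact_force: [-3.0, -0.0, 20.6]
grip_width: -0.0004
gripper_force: 10.1
```

Force rose to 20 N sooner than expected, so back off and check the rod's height.

Call:
step_arm(
  moves=[
    {"rx": 0,"ry": 0,"rz": 0,"dx": 0,"dy": 0,"dz": -4,"gripper": -1},
    {"rx": 0,"ry": 0,"rz": 0,"dx": 0,"dy": 0,"dz": -36,"gripper": -1},
    {"rx": 0,"ry": 0,"rz": 0,"dx": -20,"dy": 0,"dz": -20,"gripper": -1},
    {"rx": 0,"ry": 0,"rz": 0,"dx": -20,"dy": 0,"dz": 0,"gripper": -1},
    {"rx": 0,"ry": 0,"rz": 0,"dx": 0,"dy": 0,"dz": 0,"gripper": -1},
  ],
)

```text
clock: 14.98
tcp_pos: [0.4847, -0.1656, 0.2199]
orientation: [3.125, 0.313, -0.002]
contact_force: [0.5, -0.2, -0.4]
grip_width: -0.0002
gripper_force: 0.0
```

Run:
```python
from h import *
plan([.525,-.157,.177],11.5)
c=cam("wrist"); f=r.grab_frame("wrist"); s=r.grab_frame("scene"); cs=cam("scene")
np.savez("w6.npz",K=c[0],M=c[1],t=c[2]); cv2.imwrite("pics/w6.png",f); cv2.imwrite("pics/s6.png",s)
for nm,g in [("knobtop up",(0,0,.108)),("knobtop travel14",(0,0,.094)),("house top",(0,0,.062)),("baseend L",(.065,.015,.012)),("R",(.065,-.015,.012)),("bR",(-.065,-.015,.012)),("lever0",(.0352,0,.0752))]:
    p=R.from_euler("z",11.5,degrees=True).apply(g)+[.525,-.157,.045]; print(nm,proj(c,p)[0].round(0),"crop",((proj(cs,p)[0]-[230,180])*6).round(0))
a=cv2.resize(s[180:280,230:330],None,fx=6,fy=6,interpolation=cv2.INTER_CUBIC)[:,:400]
b=f[100:400,160:480]
o=np.zeros((600,720,3),np.uint8); o[:,:400]=a; o[:300,400:720]=b; cv2.imwrite("pics/c6.png",o)
```

```text
t 14.97 tcp [ 484.7 -165.6  219.9] F [ 0.5 -0.2 -0.4] d_tool mm [41.3 -0.4 42.8] rot [ 0.   0.1 -0.1] toolx yaw 11.4
knobtop up [320. 176.] crop [307. 294.]
knobtop travel14 [320. 172.] crop [308. 321.]
house top [320. 164.] crop [311. 381.]
baseend L [296.  48.] crop [257. 559.]
R [345.  48.] crop [202. 536.]
bR [342. 250.] crop [372. 391.]
lever0 [320.  95.] crop [262. 396.]
```

View pics/c6.png

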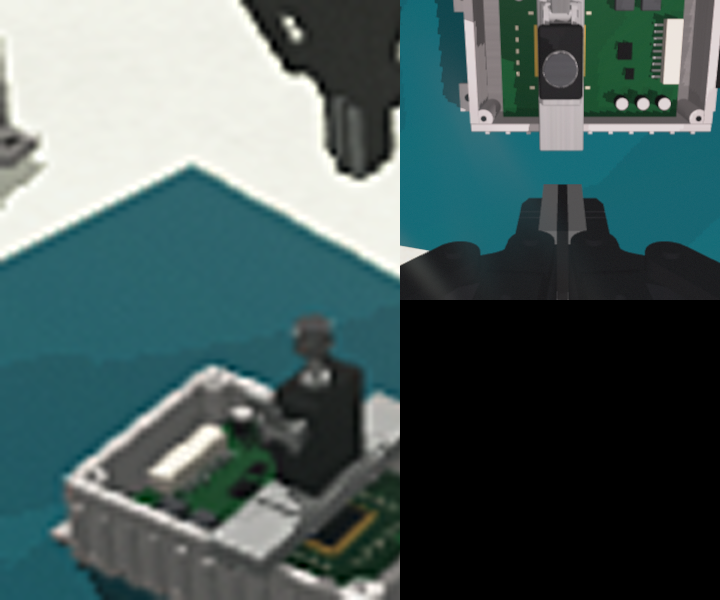

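The scene crop shows the knob top at (313,318), matching at least 14 mm of travel (prediction 321), so the rod is down on the chip; the gauge has not shifted (knob and base end match the wrist predictions). That was my last picture, so I'll get the lever angle numerically.

Run:
```python
from h import *
w=np.load("w6.npz"); c=(w["K"],w["M"],w["t"]); f=cv2.imread("pics/w6.png")
G=lambda g:R.from_euler("z",11.5,degrees=True).apply(g)+[.525,-.157,.045]
for q in(0,.1,.2,.3,.5):
    a=np.radians(69)-q; L=lambda d,n=0:(.0255+d*np.cos(a)-n*np.sin(a),0,.05+d*np.sin(a)+n*np.cos(a))
    print(q,"pad inner/mid/end v:",[round(float(proj(c,G(L(d)))[0,1]),1) for d in(.02,.027,.034)],"mid halfwidth",round(float(proj(c,G(np.array(L(.027))+[0,.007,0]))[0,0]),1))
g=cv2.cvtColor(f,cv2.COLOR_BGR2GRAY)
for y in range(44,130,2): print(y,g[y,292:350:3])
```

```text
0 pad inner/mid/end v: [100.5, 94.7, 88.5] mid halfwidth 305.7
0.1 pad inner/mid/end v: [96.8, 89.5, 81.8] mid halfwidth 305.7
0.2 pad inner/mid/end v: [93.2, 84.6, 75.5] mid halfwidth 305.8
0.3 pad inner/mid/end v: [90.0, 80.1, 69.7] mid halfwidth 305.8
0.5 pad inner/mid/end v: [84.4, 72.5, 59.9] mid halfwidth 306.0
44 [49 49 49 74 75 74 73 74 74 75 75 74 75 75 75 75 76 75 74 76]
46 [ 49  55  96 107 109 110 112 112 114 114 115 115 116 115 118 119 121 121
  77  75]
48 [ 49  88 187 192 188 185 186 186 188 187 188 189 187 188 190 189 194 189
  73  74]
50 [ 48  89 192 197 193 190 191 189 192 190 190 191 190 191 194 193 197 190
  49  59]
52 [ 46  85 192 197 193 190 191 189 193 190 191 191 191 191 195 193 197 191
  49  48]
54 [ 48  83 192 197 192 191 191 190 193 190 192 192 190 190 195 193 197 190
  48  50]
56 [ 51  78 192 197 194 191 193 190 193 192 192 191 191 191 195 194 197 191
  48  48]
58 [ 50  76 192 198 195 190 193 190 193 192 191 193 192 191 195 194 197 191
  49  50]
60 [ 48  71 192 197 194 190 192 190 193 191 192 194 191 191 195 194 198 191
  48  49]
62 [ 50  70 193 198 195 189 
[... 2210 characters left out ...]
208]
114 [113  53 126 122 193 193 192 185 183 184 185 184 158 188 193 152 173 167
 127 159]
116 [ 52  52 126 121 194 194 185 184 185 184 185 184 184 166 194 152 173 165
  66  66]
118 [ 51  52 124 120 195 194 169 170 163 170 169 169 166 147 192 176 173 163
  66  65]
120 [ 51  53 124 119 178 178 127 132  83 103 125 136 113 138 187 177 172 163
  66  65]
122 [ 51  52 123 119 155 116  84  92  80  81  81  88  84 122 125 170 172 162
  65  66]
124 [ 52  74 120  87  92  82  34  34  33  27  30  31  32  64  72  83 141 164
  65  66]
126 [ 52 119  84  36  33  32  33  33  33  36  35  34  35  34  33  33  38 169
  70  66]
128 [ 50 121  45  42  43  41  42  43  44  42  44  42  42  41  39  40  39 131
  67  65]
```

The pad image spans rows 74–96, so the lever is near 0.1 rad (about 63° up). Move the shut tips above the lever's end, then press in an arc outward and down.

Call:
step_arm(
  moves=[
    {"rx": 0,"ry": 0,"rz": 0,"dx": 25,"dy": 0,"dz": 0,"gripper": -1},
    {"rx": 0,"ry": 0,"rz": 0,"dx": 30,"dy": -0.4,"dz": 0,"gripper": -1},
    {"rx": 0,"ry": 0,"rz": 0,"dx": 20,"dy": 0,"dz": 0,"gripper": -1},
    {"rx": 0,"ry": 0,"rz": 0,"dx": 0,"dy": 0,"dz": 20,"gripper": -1},
    {"rx": 0,"ry": 0,"rz": 0,"dx": 0,"dy": 0,"dz": 25,"gripper": -1},
    {"rx": 0,"ry": 0,"rz": 0,"dx": 0,"dy": 0,"dz": 12,"gripper": -1},
    {"rx": 0,"ry": 0,"rz": 0,"dx": 0,"dy": 0,"dz": 5,"gripper": -1},
    {"rx": 0,"ry": 0,"rz": 0,"dx": 0,"dy": 0,"dz": 0,"gripper": -1},
  ],
)

```text
clock: 16.08
tcp_pos: [0.5597, -0.1495, 0.1582]
orientation: [-3.126, -0.315, -0.0]
contact_force: [-0.5, -0.0, -0.8]
grip_width: 0.0001
gripper_force: 0.0
```

Run:
```python
from h import *
p=R.from_euler("z",11.5,degrees=True).apply([.034,0,0])+[.525,-.157,.155]
plan(p,11.5)
```

```text
t 16.07 tcp [ 559.7 -149.5  158.2] F [-0.5 -0.  -0.8] d_tool mm [-1.5  0.4  3.2] rot [-0. -0.  0.] toolx yaw 11.5
```

Call:
step_arm(
  moves=[
    {"rx": 0,"ry": 0,"rz": 0,"dx": 0,"dy": 0,"dz": 4,"gripper": -1},
    {"rx": 0,"ry": 0,"rz": 0,"dx": 1,"dy": 0,"dz": 2,"gripper": -1},
    {"rx": 0,"ry": 0,"rz": 0,"dx": 2,"dy": 0,"dz": 1.5,"gripper": -1},
    {"rx": 0,"ry": 0,"rz": 0,"dx": 2,"dy": 0,"dz": 1.5,"gripper": -1},
    {"rx": 0,"ry": 0,"rz": 0,"dx": 0,"dy": 0,"dz": 0,"gripper": -1},
  ],
)

```text
clock: 16.7
tcp_pos: [0.565, -0.1486, 0.1494]
orientation: [3.126, 0.315, 0.002]
contact_force: [1.2, 0.3, 2.4]
grip_width: -0.0
gripper_force: 1.6
```

Call:
step_arm(
  moves=[
    {"rx": 0,"ry": 0,"rz": 0,"dx": 2,"dy": 0,"dz": 2,"gripper": -1},
    {"rx": 0,"ry": 0,"rz": 0,"dx": 2,"dy": 0,"dz": 2,"gripper": -1},
    {"rx": 0,"ry": 0,"rz": 0,"dx": 2,"dy": 0,"dz": 2.5,"gripper": -1},
    {"rx": 0,"ry": 0,"rz": 0,"dx": 2,"dy": 0,"dz": 2.5,"gripper": -1},
    {"rx": 0,"ry": 0,"rz": 0,"dx": 2,"dy": 0,"dz": 3,"gripper": -1},
    {"rx": 0,"ry": 0,"rz": 0,"dx": 0,"dy": 0,"dz": 0,"gripper": -1},
  ],
)

```text
clock: 17.45
tcp_pos: [0.5749, -0.1464, 0.1371]
orientation: [-3.126, -0.315, -0.002]
contact_force: [2.7, 0.3, 4.4]
grip_width: -0.0005
gripper_force: 2.1
```

Call:
step_arm(
  moves=[
    {"rx": 0,"ry": 0,"rz": 0,"dx": 1.5,"dy": 0,"dz": 3,"gripper": -1},
    {"rx": 0,"ry": 0,"rz": 0,"dx": 1.5,"dy": 0,"dz": 3,"gripper": -1},
    {"rx": 0,"ry": 0,"rz": 0,"dx": 1,"dy": 0,"dz": 3,"gripper": -1},
    {"rx": 0,"ry": 0,"rz": 0,"dx": 0.5,"dy": 0,"dz": 2,"gripper": -1},
    {"rx": 0,"ry": 0,"rz": 0,"dx": 0,"dy": 0,"dz": 2,"gripper": -1},
    {"rx": 0,"ry": 0,"rz": 0,"dx": 0,"dy": 0,"dz": 0,"gripper": -1},
  ],
)

```text
clock: 18.2
tcp_pos: [0.5782, -0.1458, 0.1238]
orientation: [-3.126, -0.315, 0.001]
contact_force: [1.9, 0.1, 2.4]
grip_width: -0.0001
gripper_force: 1.4
```

Call:
step_arm(
  moves=[
    {"rx": 0,"ry": 0,"rz": 0,"dx": -1,"dy": 0,"dz": 1.5,"gripper": -1},
    {"rx": 0,"ry": 0,"rz": 0,"dx": 0,"dy": 0,"dz": 1.5,"gripper": -1},
    {"rx": 0,"ry": 0,"rz": 0,"dx": 0,"dy": 0,"dz": 1,"gripper": -1},
    {"rx": 0,"ry": 0,"rz": 0,"dx": 0,"dy": 0,"dz": 0,"gripper": -1},
  ],
)

```text
clock: 18.7
tcp_pos: [0.5785, -0.146, 0.1232]
orientation: [3.124, 0.315, 0.003]
contact_force: [-5.0, 1.7, 25.5]
grip_width: -0.0002
gripper_force: 13.1
```

A hard stop was felt at 25 N. Retreat to the earlier viewpoint and check the lever numerically.

Call:
step_arm(
  moves=[
    {"rx": 0,"ry": 0,"rz": 0,"dx": 0,"dy": 0,"dz": -5,"gripper": -1},
    {"rx": 0,"ry": 0,"rz": 0,"dx": 0,"dy": 0,"dz": -30,"gripper": -1},
    {"rx": 0,"ry": 0,"rz": 0,"dx": 0,"dy": 0,"dz": -40,"gripper": -1},
    {"rx": 0,"ry": 0,"rz": 0,"dx": -30,"dy": 0,"dz": -22,"gripper": -1},
    {"rx": 0,"ry": 0,"rz": 0,"dx": -35,"dy": 0,"dz": 0,"gripper": -1},
    {"rx": 0,"ry": 0,"rz": 0,"dx": -30,"dy": 0,"dz": 0,"gripper": -1},
    {"rx": 0,"ry": 0,"rz": 0,"dx": 0,"dy": 0,"dz": 0,"gripper": -1},
    {"rx": 0,"ry": 0,"rz": 0,"dx": 0,"dy": 0,"dz": 0,"gripper": -1},
  ],
)

```text
clock: 19.7
tcp_pos: [0.4842, -0.1649, 0.2166]
orientation: [-3.125, -0.315, 0.001]
contact_force: [0.1, -0.2, 0.5]
grip_width: 0.0002
gripper_force: 0.0
```

```bash
cat > chk.py <<'E'
from h import *
plan([.525,-.157,.177],11.5)
c=cam("wrist"); f=r.grab_frame("wrist"); cv2.imwrite("pics/w7.png",f); s=r.grab_frame("scene"); cv2.imwrite("pics/s7.png",s)
G=lambda g:R.from_euler("z",11.5,degrees=True).apply(g)+[.525,-.157,.045]
for q in(.8,1.0,1.1,1.2):
    a=np.radians(69)-q; L=lambda d:(.0255+d*np.cos(a),0,.05+d*np.sin(a))
    print(q,"pad inner/mid/end v:",[round(float(proj(c,G(L(d)))[0,1]),1) for d in(.02,.027,.034)])
for x in(.065,-.065): print("base end",x,proj(c,G((x,.015,.012)))[0].round(1),proj(c,G((x,-.015,.012)))[0].round(1))
hk=[proj(c,G((0,0,z)))[0].round(1) for z in(.108,.092)]; print("knobtop",hk)
g=cv2.cvtColor(f,cv2.COLOR_BGR2GRAY)
v0=int(proj(c,G((.068,0,.012)))[0,1])-3
for y in range(max(v0,0),v0+62,2): print(y,g[y,292:350:4])
v=int(proj(c,G((-.06,0,.012)))[0,1]); print("near end row",v,g[v,292:350:2]); print("col320",g[v:v+20,320])
# knob in scene, before vs after clamp
a=cv2.imread("pics/s6.png")[228:252,272:292].astype(int); b=s[228:252,272:292].astype(int); print("scene knob mean diff",abs(a-b).mean().round(2))
E
python3 chk.py
```

```text
t 19.7 tcp [ 484.2 -164.9  216.6] F [ 0.1 -0.2  0.5] d_tool mm [41.6  0.4 39.6] rot [-0.  0. -0.] toolx yaw 11.5
0.8 pad inner/mid/end v: [77.7, 63.8, 49.2]
1.0 pad inner/mid/end v: [75.9, 61.6, 46.8]
1.1 pad inner/mid/end v: [75.6, 61.3, 46.7]
1.2 pad inner/mid/end v: [75.7, 61.6, 47.3]
base end 0.065 [297.3  47.1] [346.8  47.1]
base end -0.065 [300.2 251.3] [343.8 251.3]
knobtop [array([322. , 176.1]), array([322. , 171.4])]
38 [47 49 49 75 75 75 74 75 75 76 74 75 73 75 74]
40 [50 48 52 73 75 73 75 76 76 74 74 75 75 75 75]
42 [50 50 60 74 75 76 74 75 76 72 74 75 75 73 75]
44 [48 49 62 75 75 83 83 85 86 89 82 75 74 75 76]
46 [ 47  50 160 164 149 146 152 157 162 162 155 170 170 162  73]
48 [ 49  55 195 198 161 196 198 197 194 192 186 194 193 182  66]
50 [ 47  55 194 198 148 201 200 200 198 196 189 194 191 182  49]
52 [ 50  54 194 197 153 202 202 201 197 197 191 196 188 182  47]
54 [ 51  51 194 198 154 199 199 197 196 195 190 196 188 183  48]
56 [ 48  51 195 199 152 197 198 196 195 196 190 197 182 182  48]
58 [ 48  49 195 199 155 196 196 194 194 195 190 196 181 183  47]
60 [ 49  50 19
[... 837 characters left out ...]
6  55 194 200 192 169 193 191 193 195 177 183 183 186  70]
88 [ 55  55 189 200 193 169 194 191 193 194 177 182 183 185  69]
90 [ 55  55 132 200 193 169 193 191 192 193 176 183 182 185  68]
92 [ 55  55 132 199 193 170 193 191 192 194 176 183 183 185  68]
94 [ 54  53 152 201 192 170 193 190 191 193 179 183 183 185  67]
96 [ 54  55 162 199 194 170 193 190 192 192 179 182 183 185  68]
98 [ 56  55 161 198 184 168 193 188 192 193 180 183 183 186  68]
near end row 244 [ 85  85  84  83 104 180 183 183 183 181 179 180 181 183 184 181 185 182
 181 182 186 185 181 179 181 182 148  85  84]
col320 [184 183 183 183 184 183 183 159 113  84  85  83  85  84  85  85  84  84
  85  84]
scene knob mean diff 4.54
```

Run:
```python
from h import *
a=cv2.imread("pics/s6.png",0);b=cv2.imread("pics/s7.png",0)
for nm,(y,x,h,w) in {"knob":(230,274,14,16),"housing":(243,276,18,16),"base near":(240,290,20,12)}.items():
    m=cv2.matchTemplate(b[y-4:y+h+4,x-4:x+w+4],a[y:y+h,x:x+w],cv2.TM_CCOEFF_NORMED); print(nm,cv2.minMaxLoc(m)[1::2],(4,4), "neighbours",m[3:6,4].round(3),m[4,3:6].round(3))
```

```text
knob (0.9977383613586426, (4, 4)) (4, 4) neighbours [0.708 0.998 0.622] [0.573 0.998 0.595]
housing (0.9054510593414307, (4, 4)) (4, 4) neighbours [0.783 0.905 0.755] [0.558 0.905 0.775]
base near (0.9996423721313477, (4, 4)) (4, 4) neighbours [0.765 1.    0.769] [0.79  1.    0.819]
```

Neither the knob nor the base moved during clamping, the lever face is level against its stop, and the robot is clear. Handing in.

```bash
python3 -c "
from bench import r
print(r.hand_in())"
```

```text
the job is handed in; nothing more can be done
None
```

The gauge stands flat across the two long walls over the chip, with the rod resting on the chip and the lever pressed down to its stop. The rod was pushed to about 20 N at contact, firmer than the gentle touch you asked for; I touched nothing else on the mat, and the judge returned no verdict when I handed it in.

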